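# Counter-hold the tie-bar bolt of a slab roller

## Robot

A 6-joint arm with a two-finger parallel gripper is mounted at the origin on the work surface. World frame = base frame: x ahead of the robot, y to its left, z up, the work surface at z = 0. Lengths are in m, angles in rad, forces in N, time in s.
With the tool pointing down it reaches from about 0.35 to 0.775 m from the base axis. Payload 5.5 kg.
Tool frame: the origin (TCP) lies midway between the tips of the shut fingers; the grasp point (between the pads) lies 19 mm behind it (env.hold_point_z is the distance from the TCP to the grasp point, in m); x points along the fingers, y is the direction in which the jaws open and shut, and the axes are right-handed (so a half turn about x gives the same grasp; the last joint's range is limited). The gripper opens to 85 mm and grips with 20 to 120 N. Pads are 22 mm wide; open, the fingers measure 114 mm over their backs; the gripper's body (76 mm by 85 mm) begins 54 mm behind the grasp point. The pads swing forward as they close: fully open they stand 13 mm farther back than shut.
Start: joints at [-1.458, 0.313, 0.046, 1.304, 0, 1.431], TCP at [0.144, -0.557, 0.231] pointing down, gripper open.
Joint ranges: [-2.76, 2.76], [-0.86, 1.69], [-1.03, 1.26], [-2.2, 2.34], [-1.47, 1.5], [-3.14, 3.14]. Speed limits (rad/s): [2.57, 2.57, 3.14, 3.14, 3.14, 3.14].

## Interface

Orientations are given as a unit quaternion [w, x, y, z].
In Python, from workcell import env, eyes, job gives the robot as it stands.
- The arm moves only by the tool drive_tool, never from a script. Its argument "increments" is text: rows parted by semicolons, each of 7 numbers parted by spaces: the turn, a rotation vector about the tool's x, y, z in rad, then the shift along the tool's x, y, z in m, then the opening, from 0 (shut) to 1 (fully open). A call has 1 to 12 rows; each row is the pose to reach, as a shift and turn from the pose commanded when the call began, along the tool's axes at that moment; what a row does not reach only later rows make up. A row lasts 1/8 s, in which the tool goes at most 62.5 mm and 10.7 degrees, less where a joint would pass 70% of its speed; a pose out of reach is approached as far as the arm can. A call with a gripper value outside its range is refused whole. The fingers move at their own pace and stop on an object; "newtons" is the grip in N (left out, the last holds). Time passes only in rows, so rows that repeat a pose let the fingers close. It gives the time, the measured TCP pose, the force and the opening at its end, in the units of the state.
- env.get_state(): the state, without advancing time (a new reading comes with each control period).
- eyes.read_camera(name): name is "scene" or "top" or "wrist"; returns the picture (400x640x3 uint8, red, green, blue); there is no depth.
- eyes.camera_info(name): a dict with "camera_matrix" (3x3 intrinsics, pixels), "origin" and "attitude" of the camera in the world. Camera axes: x right, y up, looking along -z (the intrinsics and any distortion apply to the point x, -y, -z); pixel columns grow to the right and rows downward; lengths in m; the calibration is good to about 2 mm. A picture is of the moment at which its call begins: read the wrist's pose just before it. camera_info takes no time and is no camera call; for the wrist camera it gives the pose at the moment of the call.
- job.hand_in(): hands the job in, once; it reports no verdict.
The state is a dict: "clock": time; "joint_pos": joint angles; "qvel": joint speeds; "tau": joint torques, N m; "tcp_pos": TCP position; "orientation": TCP orientation; "wrist_force": force on the tool from outside, world axes, zero at the start; "ft_torque": the same for the moment, N m; "finger_gap": finger opening in m.
Only numpy, scipy, OpenCV 4.12 (cv2) and the standard library are available. Lean on these libraries where they do the work, as an engineer would, in place of code of your own. Each camera call takes 0.05 s, during which the arm holds its last target. There are 200 camera calls.

## Task

I am about to tighten the tie-bar nut of this slab roller, but its bolt turns with the nut. Reach down into the narrow gap between the green cheek and the bearing bracket beside the hand wheel, grip the hidden hexagon bolt head by its flats, draw it fully home against its spacer sleeve, and turn it with your grip until the jaw end of the spanner that sits on the nut stands about 4 cm clear of the bed, so that I can get my hand under it. Finish while holding it like that: keep the grip on the head, touch the spanner with nothing, and leave the other things on the bed and bench where they are.

Things in the scene. Friction and masses are not known exactly. Their poses are not given: they have to be found in the camera images.
- slab_roller: Bench-top slab roller screwed to the bench; place and heading vary. Origin on the bench midway between its green cheeks, below the rollers; z up, y along the rollers towards the hand wheel, x along the plywood bed to the out-feed side. All mm below are in this frame. Cheeks: plates 8 thick at y -180 and 180, x -150 to 150, top z 200. Bed top z 90, x -180 to 290. Rollers of diameter 60 at x 0.
- gap_mouth (a point): Middle of the gap's open mouth straight above the bolt, at x 110, y 215, z 200. The gap is 62 wide, from the cheek (y 184) to the bearing bracket, a plate 8 thick (inner face y 246, x -70 to 160, top z 200). It is open above and at both ends; floor at z 58. Also inside it: gears at x -36 to 36 up to z 163, and a 12 mm stay rod at x -55, z 180.
- bolt_head: Brass-coloured hexagon head, 17 across flats, 8 thick, of the loose bolt in that gap; origin at its centre, axis along y. At the start its axes are parallel to the slab roller's, with two flats upright facing +x and -x: meet them squarely with fingers closing along x, for pads do not slide it square. It slides along y from 206 (home) to 218 against 1 N friction; at the start it is at 211 to 218.
- bolt_home (a point): Fixed point x 110, y 206, z 168 of the slab roller: where the head's centre is when fully home against its spacer sleeve (diameter 15, 18 long, fixed to the cheek, between cheek and head). It lies 32 below the top edges of cheek and bracket.
- spanner_end (a point): Centre of the open jaw end (34 wide) of the spanner, 155 from the bolt axis. It points to +x, sloping down onto the bed: z 107 of the slab roller when lying there (clearance is z - 107). Nut and spanner turn and slide with the head: turning the head so that its own x axis rises lifts the spanner (0.27 rad gives 40 mm, limit 0.9); it cannot turn lower, and falls back if let go.
- spanner: Bright metal combination spanner, 185 long, about 0.17 kg, its ring fast on the nut on the cheek's inner side. Origin at the ring's centre, on the bolt axis, 52 to -y of the head's centre.
- adjuster_knob (a point): Top centre of the black adjuster knob (diameter 32) on the cheek beside the gap, at x 0, y 180, z 238; below it a bridge x -30 to 30 up to z 208. A tie bar of diameter 16 runs between the cheeks at x 70, z 186.
- wheel_hub (a point): Centre of the hand wheel (outer radius 102, upright, y 283 to 297) at x 0, y 290, z 126; its wooden grip, diameter 22, is at x -82, z 173, y 290 to 365.
- thickness_strip: Wooden thickness strip 35 x 200 x 8 lying across the far end of the out-feed bed, beside the spanner's jaw end; origin under its centre. Leave alone.
- screw_tin: Round metal dish, diameter 64, 22 high, on the out-feed bed; origin under its centre. Leave alone.
- gear_guard: Green sheet-metal gear guard taken off the roller, 200 x 85 x 60, on the bench at the left; origin under its centre. Leave alone.
- screwdriver: Screwdriver lying on the bench at the left. Leave alone.
- rolling_pin: Wooden rolling pin, 58 diameter, 420 long, on the bench at the right. Leave alone.

How it is judged:
On the way:
1. the fingers grip the bolt head in the gap, the spanner still resting low (contact force between the fingers and bolt_head above 10 N and distance between the grasp point and bolt_head below 0.03 m and z of spanner_end in the frame of slab_roller below 0.128 m), for 0.2 s.
At the end, for the whole second after the job is handed in: The fingers still grip the bolt head (over 10 N, grip point within 30 mm of its centre), the head is within 2 mm of fully home on its sleeve, the spanner's jaw end is held still 25 to 55 mm clear of the bed, and nothing touches the spanner (contact force between the fingers and bolt_head above 10 N and distance between the grasp point and bolt_head below 0.03 m and y of bolt_head in the frame of slab_roller below 0.208 m and z of spanner_end in the frame of slab_roller between 0.132 and 0.162 m and contact force between anything else and spanner below 0.5 N and angular speed of spanner below 0.1 rad/s); the arm keeps its last pose, push and grip.
It fails at once if another thing on the bed or bench was moved by more than 30 mm (distance of any of thickness_strip, screw_tin, gear_guard, screwdriver, rolling_pin from where it was at the start of the episode above 0.03 m).
It also fails if it takes over 32 s, if anything falls off the work surface, if the arm or the gripper's body presses on something with over 40 N, if the wrist force passes 120 N, or if a joint passes its speed limit or range.

## Working session

There is one attempt and no reset: what is moved stays moved. The work goes in short steps, Python scripts to look and compute and a tool call to move; the robot and the scene stay as the last step left them, time stands still between calls to the robot, and variables do not carry over. Pictures are saved under pics/ and viewed, about 8 in all and at most 12, crops included, and the job is handed in when it is done.

Besides the shell and the picture viewer there is one more tool, called after ">>>" by a JSON object that holds its "op" and its "data". drive_tool: Moves the arm, as the interface text tells. Its arguments: {"type":"object","properties":{"increments":{"type":"string"},"newtons":{"type":"number"}},"required":["increments"]}

```bash
mkdir -p pics; python3 - <<'E'
from workcell import env, eyes, job
import cv2
s=env.get_state(); print({k:s[k] for k in('clock','tcp_pos','orientation','finger_gap')}, env.hold_point_z)
for n in('scene','top'):
    im=eyes.read_camera(n); cv2.imwrite(f'pics/{n}0.png',im[:,:,::-1])
    print(n,eyes.camera_info(n))
E
```

```text
{'clock': 0.0, 'tcp_pos': array([ 0.14375735, -0.55620696,  0.23039418]), 'orientation': array([ 0.08849142,  0.70147295,  0.08978455, -0.70145827]), 'finger_gap': 0.08548409793713618} 0.0187
scene {'camera_matrix': array([[395.02156395,   0.        , 320.1550879 ],
       [  0.        , 395.02156395, 202.79592048],
       [  0.        ,   0.        ,   1.        ]]), 'origin': array([1.49813963, 0.15565579, 0.79484824]), 'attitude': array([0.56880245, 0.29646303, 0.36963473, 0.67226752])}
top {'camera_matrix': array([[392.97376221,   0.        , 324.45472564],
       [  0.        , 392.97376221, 195.10641124],
       [  0.        ,   0.        ,   1.        ]]), 'origin': array([ 0.43138818, -0.05451767,  1.35655612]), 'attitude': array([ 0.71221574,  0.03999126, -0.04085391, -0.69962875])}
```

View pics/top0.png

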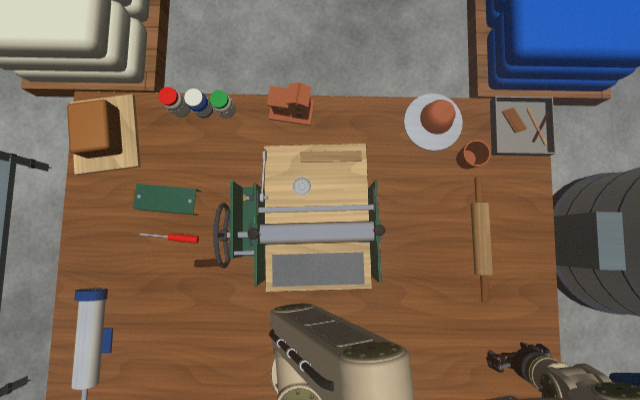

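View pics/scene0.png

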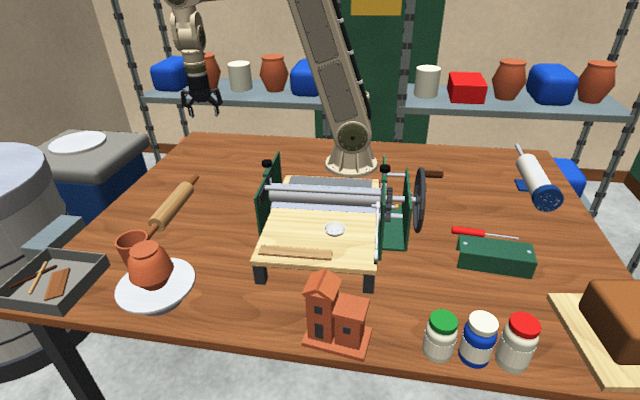

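The top view shows the roller nearly aligned with the world: hand wheel at (221,235), knobs at (253,234) and (379,230). The gap is at around (246,195). Next I'll enlarge both views.

```bash
python3 - <<'E'
import cv2,numpy as np
t=cv2.imread('pics/top0.png')[130:300,200:400]; s=cv2.imread('pics/scene0.png')[140:290,245:445]
a=cv2.resize(t,None,fx=4,fy=3.5,interpolation=cv2.INTER_CUBIC)
cv2.imwrite('pics/tc.png',cv2.resize(t,None,fx=3.5,fy=3.5,interpolation=cv2.INTER_CUBIC))
cv2.imwrite('pics/sc.png',cv2.resize(s,None,fx=4,fy=4,interpolation=cv2.INTER_CUBIC))
E
```

```text
(no output)
```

View pics/tc.png

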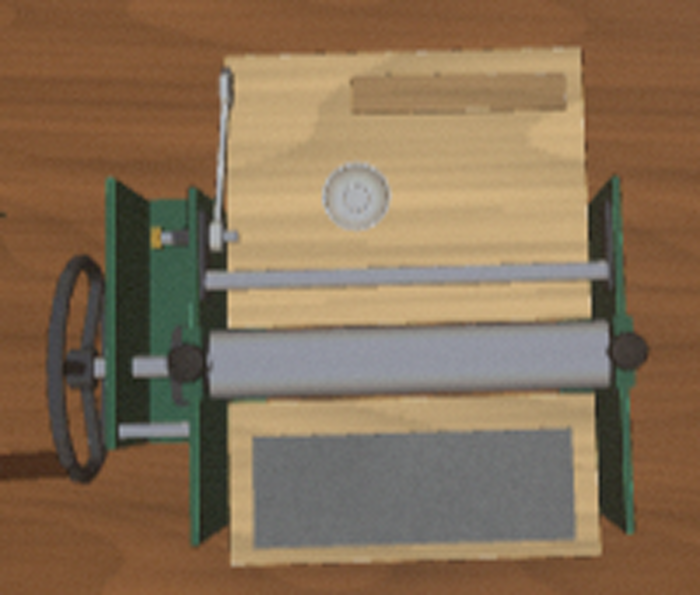

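View pics/sc.png

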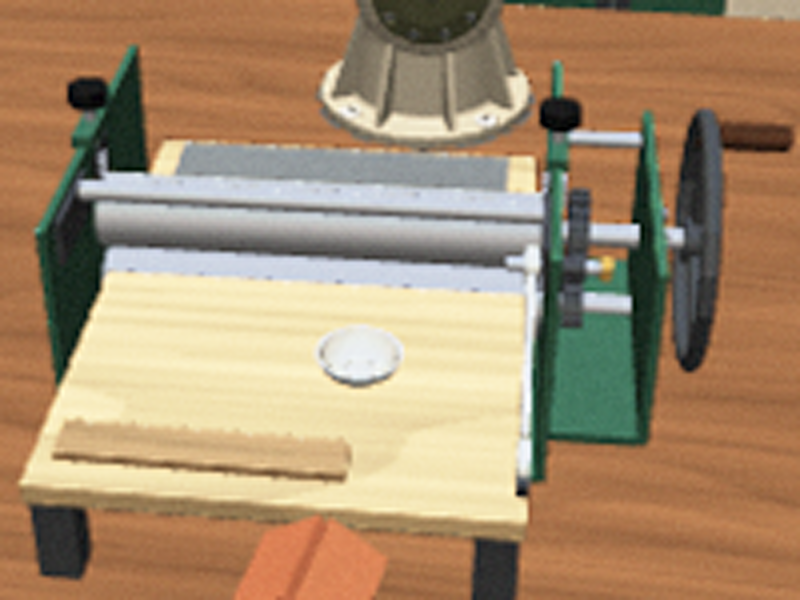

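The top crop shows knobs at (187,360) and (628,350), cheek corners at (191,188), (194,545), (617,180) and (631,532), and bracket ends at (108,178) and (106,447). The brass head is at (156,238). In the scene crop the knobs are at (560,103) and (87,82), and the brass head is at (607,266). Fitting x, y and yaw to these.

```bash
cat > h.py <<'E'
import numpy as np
from scipy.spatial.transform import Rotation as R
from scipy.optimize import least_squares
def rot(q): return R.from_quat(np.roll(q,-1))
def proj(ci,P):
    c=rot(ci['attitude']).inv().apply(np.atleast_2d(P)-ci['origin'])*[1,-1,-1]
    u=c@ci['camera_matrix'].T; return u[:,:2]/u[:,2:]
def world(p,P): return R.from_euler('z',p[2]).apply(np.atleast_2d(P))+[p[0],p[1],0]
E
python3 - <<'E'
from h import *
from workcell import env,eyes
T=np.array([[187,360,0,180,238],[628,350,0,-180,238],[191,188,150,184,200],[194,545,-150,184,200],[617,180,150,-184,200],[631,532,-150,-184,200],[108,178,160,254,200],[106,447,-70,254,200],[156,238,110,214,168]],float)
S=np.array([[560,103,0,180,238],[87,82,0,-180,238],[38,236,150,-184,200],[137,47,-150,-184,200],[557,63,-150,180,200],[607,266,110,214,168]],float)
T[:,:2]=T[:,:2]/3.5+[200,130]; S[:,:2]=S[:,:2]/4+[245,140]
T[:,2:]/=1000;S[:,2:]/=1000
ct,cs=eyes.camera_info('top'),eyes.camera_info('scene')
f=lambda p:np.concatenate([(proj(c,world(p,A[:,2:]))-A[:,:2]).ravel() for c,A in((ct,T),(cs,S))])
r=least_squares(f,[.43,0,0],loss='soft_l1'); p=r.x; print(p); print(f(p).reshape(-1,2).round(1))
np.save('p.npy',p)
print('mouth',world(p,[.110,.215,.2]),'home',world(p,[.110,.206,.168]))
s=env.get_state(); print(rot(s['orientation']).as_matrix().round(3), s['joint_pos'])
E
```

```text
[ 0.4549559  -0.0316292   0.04352344]
[[-1.3  0.5]
 [-0.3  0.1]
 [-1.7 -0.8]
 [-2.1  0.2]
 [ 0.2 -1.6]
 [ 0.5  0.5]
 [-1.6 -0.6]
 [-1.2  0.7]
 [ 0.3 -0.3]
 [-0.3  0. ]
 [-0.5  0.1]
 [-1.5 -1.8]
 [-2.3 -1.4]
 [-0.3 -1.1]
 [-1.5  0.3]]
mouth [[0.55549714 0.18795326 0.2       ]] home [[0.55588873 0.17896178 0.168     ]]
[[-0.     0.25  -0.968]
 [ 0.002 -0.968 -0.25 ]
 [-1.    -0.002 -0.   ]] [-1.45763234e+00  3.13928593e-01  4.51050909e-02  1.30363912e+00
  4.36001026e-05  1.43121047e+00]
```

>>> {"op": "drive_tool", "data": {"increments": "0 0 0 -0.06 0 0 1; -0.18 0 0 -0.09 -0.045 -0.042 1; -0.36 0 0 -0.09 -0.09 -0.084 1; -0.54 0 0 -0.09 -0.13 -0.125 1; -0.72 0 0 -0.09 -0.175 -0.165 1; -0.9 0 0 -0.09 -0.22 -0.21 1; -1.08 0 0 -0.09 -0.265 -0.25 1; -1.26 0 0 -0.09 -0.31 -0.29 1; -1.36 0 0 -0.09 -0.355 -0.335 1; -1.36 0 0 -0.09 -0.4 -0.38 1; -1.36 0 0 -0.09 -0.445 -0.42 1; -1.36 0 0 -0.09 -0.445 -0.42 1"}}

```text
clock: 1.6
tcp_pos: [0.44, -0.0168, 0.3207]
orientation: [0.512, 0.487, 0.513, -0.487]
wrist_force: [-0.3, -0.2, -0.7]
finger_gap: 0.0857
```

```bash
cat > d.py <<'E'
from h import *
from workcell import env,eyes
import sys
s=env.get_state(); p=np.load('p.npy'); Rt=rot(s['orientation'])
# roller target TCP (mm), pitch about bolt axis (rad)
def target(P,pitch=0):
    Ry=R.from_euler('z',p[2])*R.from_euler('y',-pitch)
    M=(Ry*R.from_matrix(np.array([[0,0,-1],[1,0,0],[0,-1,0]]).T))
    d=Rt.inv().apply(world(p,np.array(P)/1000.)[0]-s['tcp_pos'])
    return (Rt.inv()*M).as_rotvec().round(4),d.round(4)
loc=(R.from_euler('z',-p[2]).apply(s['tcp_pos']-[p[0],p[1],0])*1000).round(1)
print('t',s['clock'],'tcp roller',loc,'gap',s['finger_gap'],'F roller',R.from_euler('z',-p[2]).apply(s['wrist_force']).round(1))
if len(sys.argv)>3: print(target([float(v) for v in sys.argv[1:4]],float(sys.argv[4]) if len(sys.argv)>4 else 0))
E
python3 d.py 110 212 320
```

```text
t 1.6 tcp roller [-14.3  15.4 320.7] gap 0.08572602384731706 F roller [-0.3 -0.2 -0.7]
(array([ 0.0067, -0.0008,  0.0008]), array([ 0.0007,  0.1256, -0.1957]))
```

>>> {"op": "drive_tool", "data": {"increments": "0 0 0 0 0.032 -0.049 1; 0 0 0 0 0.064 -0.098 1; 0.007 0 0 0 0.096 -0.147 1; 0.007 0 0 0 0.1256 -0.1957 1; 0.007 0 0 0 0.1256 -0.1957 1; 0.007 0 0 0 0.1256 -0.1957 1"}}

```text
clock: 2.35
tcp_pos: [0.5561, 0.1788, 0.3207]
orientation: [0.508, 0.491, 0.509, -0.492]
wrist_force: [0.9, -0.2, 0.5]
finger_gap: 0.0853
```

```bash
python3 d.py 110 212 320; python3 - <<'E'
from h import *
from workcell import env,eyes
import cv2
p=np.load('p.npy')
ci=eyes.camera_info('wrist'); im=eyes.read_camera('wrist'); cv2.imwrite('pics/w1.png',im[:,:,::-1])
print(ci); import pickle; pickle.dump(ci,open('w1.pkl','wb'))
for P in ([110,206,168],[110,214,168],[110,215,200],[150,184,200],[160,246,200],[160,254,200]): print(P,proj(ci,world(p,np.array(P)/1000)).round(1))
E
```

```text
t 2.35 tcp roller [110.2 205.8 320.7] gap 0.08530925519052736 F roller [ 0.9 -0.2  0.5]
(array([-0.0092,  0.0009,  0.0017]), array([ 0.0006, -0.0003, -0.0062]))
{'camera_matrix': array([[339.41006858,   0.        , 318.37558715],
       [  0.        , 339.41006858, 200.37422083],
       [  0.        ,   0.        ,   1.        ]]), 'origin': array([0.55550209, 0.25038863, 0.46370465]), 'attitude': array([ 0.98979541, -0.14138893, -0.00128367,  0.01767948])}
[110, 206, 168] [[316.8 184.5]]
[110, 214, 168] [[316.7 175.7]]
[110, 215, 200] [[316.4 182.9]]
[150, 184, 200] [[365.4 219.3]]
[160, 246, 200] [[380.9 143.3]]
[160, 254, 200] [[381.3 132.7]]
```

View pics/w1.png

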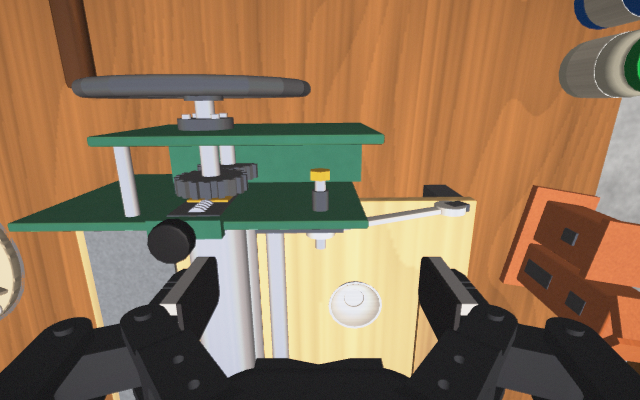

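```bash
python3 - <<'E'
import cv2
im=cv2.imread('pics/w1.png')[115:260,250:400]
cv2.imwrite('pics/w1c.png',cv2.resize(im,None,fx=4,fy=4,interpolation=cv2.INTER_CUBIC))
E
```

```text
(no output)
```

View pics/w1c.png

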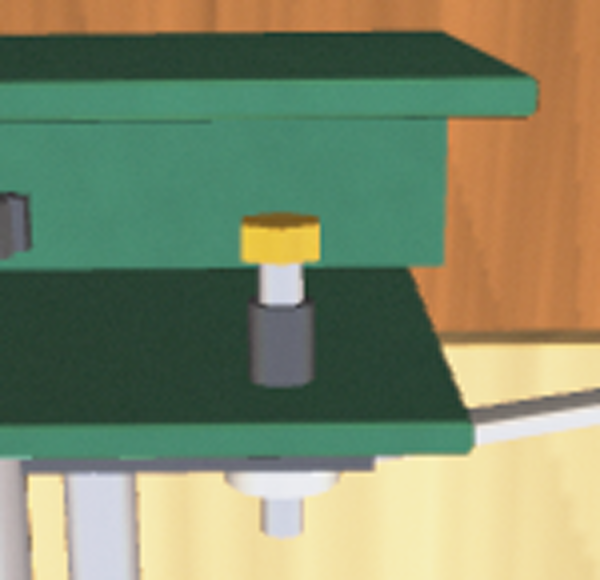

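```bash
python3 - <<'E'
from h import *
import pickle
p=np.load('p.npy');ci=pickle.load(open('w1.pkl','rb'))
O=np.array([[368.5,221,150,184,200],[368.5,228.75,150,176,200],[384.5,144,160,246,200],[384.5,135,160,254,200],[320.3,211,110,184,175.5],[320.3,190.8,110,202,175.5]])
f=lambda d:(proj(ci,world(p+[d[0],d[1],0],O[:,2:]/1000))-O[:,:2]).ravel()
r=least_squares(f,[0,0]);print(r.x,f(r.x).reshape(-1,2).round(1))
p=p+[*r.x,0];np.save('p.npy',p)
for y in(211,215,218):print(y,proj(ci,world(p,np.array([[101.5,y+4,172.9],[118.5,y-4,172.9]])/1000)).round(1)) 
E
python3 d.py 110 213 149
```

```text
[ 0.00280776 -0.00071301] [[ 0.3 -0.8]
 [-0.1  0.6]
 [-0.1  0.3]
 [ 0.4 -1.2]
 [-0.2  0.3]
 [-0.3  1. ]]
211 [[310.1 176.8]
 [329.6 185.5]]
215 [[310.1 172.3]
 [329.6 181.1]]
218 [[310.  168.9]
 [329.6 177.7]]
t 2.4 tcp roller [107.3 206.3 321.2] gap 0.08577483584831273 F roller [-0.3  0.6  0.2]
(array([-0.01  ,  0.0007,  0.0009]), array([ 0.1722,  0.0027, -0.0068]))
```

>>> {"op": "drive_tool", "data": {"increments": "-0.01 0 0 0.03 0.0027 -0.008 1; -0.01 0 0 0.07 0.0027 -0.008 1; -0.01 0 0 0.11 0.0027 -0.008 1; -0.01 0 0 0.14 0.0027 -0.008 1; -0.01 0 0 0.172 0.0027 -0.008 1; -0.01 0 0 0.172 0.0027 -0.008 1; -0.01 0 0 0.172 0.0027 -0.008 1"}}

```text
clock: 3.28
tcp_pos: [0.5594, 0.1871, 0.151]
orientation: [0.511, 0.489, 0.51, -0.489]
wrist_force: [0.4, -0.2, 0.5]
finger_gap: 0.0852
```

```bash
python3 d.py 110 214 149; python3 - <<'E'
from workcell import eyes
import cv2
im=eyes.read_camera('wrist'); cv2.imwrite('pics/w2.png',im[:,:,::-1])
E
```

```text
t 3.275 tcp roller [111.1 214.8 151. ] gap 0.08515244636493438 F roller [ 0.4 -0.2  0.5]
(array([ 0.    , -0.0001, -0.0018]), array([ 0.002 , -0.0011,  0.0008]))
```

View pics/w2.png

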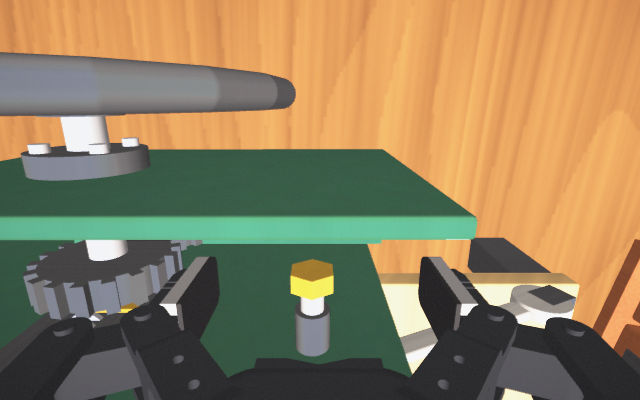

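The head is at column 312 and the pads' midpoint at 319, so the tool must shift about 2.5 mm to -x.

>>> {"op": "drive_tool", "data": {"increments": "0 0 0 0.002 -0.0025 0 1; 0 0 0 0.002 -0.0025 0 1; 0 0 0 0.002 -0.0025 0 0.35; 0 0 0 0.002 -0.0025 0 0.35; 0 0 0 0.002 -0.0025 0 0.3; 0 0 0 0.002 -0.0025 0 0.3", "newtons": 60}}

```text
clock: 4.08
tcp_pos: [0.5563, 0.1879, 0.1472]
orientation: [0.511, 0.489, 0.511, -0.489]
wrist_force: [0.2, 0.2, -0.2]
finger_gap: 0.0256
```

```bash
python3 d.py 110 214 149; python3 - <<'E'
from workcell import eyes
import cv2
im=eyes.read_camera('wrist')[200:400,160:480]; cv2.imwrite('pics/w3.png',cv2.resize(im,None,fx=2.5,fy=2.5)[:,:,::-1])
E
```

```text
t 4.075 tcp roller [108.1 215.8 147.2] gap 0.025644934155530937 F roller [ 0.2  0.2 -0.2]
(array([0.0015, 0.0001, 0.0002]), array([-0.0018,  0.0019,  0.0018]))
```

View pics/w3.png

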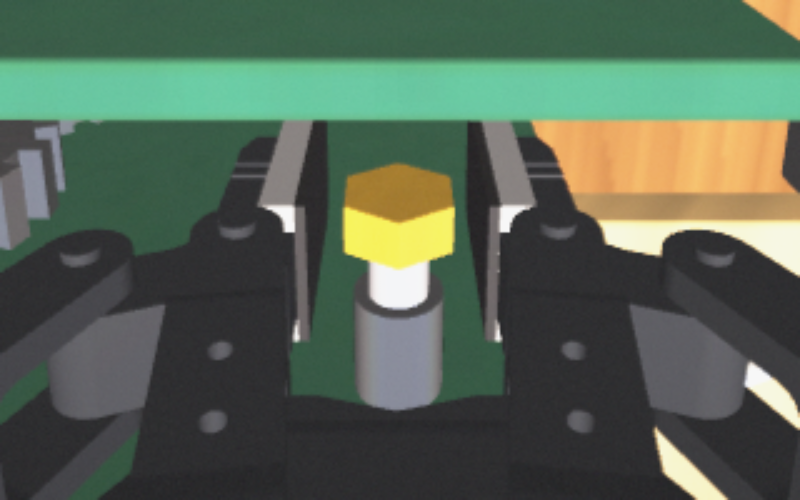

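The head (column 399) sits centred between the pads, whose inner edges are at 327 and 468. Closing on it.

>>> {"op": "drive_tool", "data": {"increments": "0 0 0 0 0 0 0; 0 0 0 0 0 0 0; 0 0 0 0 0 0 0; 0 0 0 0 0 0 0", "newtons": 60}}

```text
clock: 4.62
tcp_pos: [0.5566, 0.1879, 0.1474]
orientation: [0.511, 0.489, 0.511, -0.489]
wrist_force: [1.4, 1.0, 1.1]
finger_gap: 0.0152
```

```bash
python3 d.py 110 206 149
```

```text
t 4.625 tcp roller [108.3 215.8 147.4] gap 0.015175097547578948 F roller [1.5 0.9 1.1]
(array([ 0.0015,  0.    , -0.0005]), array([-0.0016,  0.0017,  0.0098]))
```

>>> {"op": "drive_tool", "data": {"increments": "0 0 0 0 0 0.003 0; 0 0 0 0 0 0.005 0; 0 0 0 0 0 0.007 0; 0 0 0 0 0 0.007 0; 0 0 0 0 0 0.007 0", "newtons": 80}}

```text
clock: 5.25
tcp_pos: [0.5569, 0.1806, 0.1474]
orientation: [0.511, 0.489, 0.511, -0.489]
wrist_force: [1.4, -1.1, 1.6]
finger_gap: 0.0145
```

```bash
python3 d.py 110 206 149
```

```text
t 5.25 tcp roller [108.3 208.4 147.4] gap 0.01449404475284499 F roller [ 1.4 -1.1  1.6]
(array([ 0.0012,  0.0007, -0.0005]), array([-0.0016,  0.0017,  0.0024]))
```

>>> {"op": "drive_tool", "data": {"increments": "0 0 0 0 0 0.001 0; 0 0 0 0 0 0.002 0; 0 0 0 0 0 0.002 0; 0 0 0 0 0 0.002 0"}}

```text
clock: 5.75
tcp_pos: [0.557, 0.1789, 0.1474]
orientation: [0.511, 0.489, 0.511, -0.489]
wrist_force: [2.0, 1.1, 2.4]
finger_gap: 0.0146
```

```bash
python3 d.py 110 206 149
```

```text
t 5.75 tcp roller [108.3 206.8 147.4] gap 0.01459232718194914 F roller [2.  1.  2.4]
(array([ 0.0014,  0.0001, -0.0005]), array([-0.0016,  0.0017,  0.0008]))
```

>>> {"op": "drive_tool", "data": {"increments": "0 0 0 0 0 0.001 0; 0 0 0 0 0 0.001 0; 0 0 0 0 0 0.0015 0; 0 0 0 0 0 0.0015 0"}}

```text
clock: 6.25
tcp_pos: [0.557, 0.1777, 0.1474]
orientation: [0.511, 0.489, 0.511, -0.488]
wrist_force: [2.0, 2.8, 3.8]
finger_gap: 0.0149
```

```bash
python3 d.py 110 206 149; python3 - <<'E'
from workcell import eyes
import cv2
im=eyes.read_camera('wrist')[200:400,160:480]; cv2.imwrite('pics/w4.png',cv2.resize(im,None,fx=2.5,fy=2.5)[:,:,::-1])
E
```

```text
t 6.25 tcp roller [108.3 205.5 147.4] gap 0.014881167456098566 F roller [2.1 2.7 3.8]
(array([ 0.0016, -0.0005, -0.0004]), array([-0.0016,  0.0017, -0.0005]))
```

View pics/w4.png

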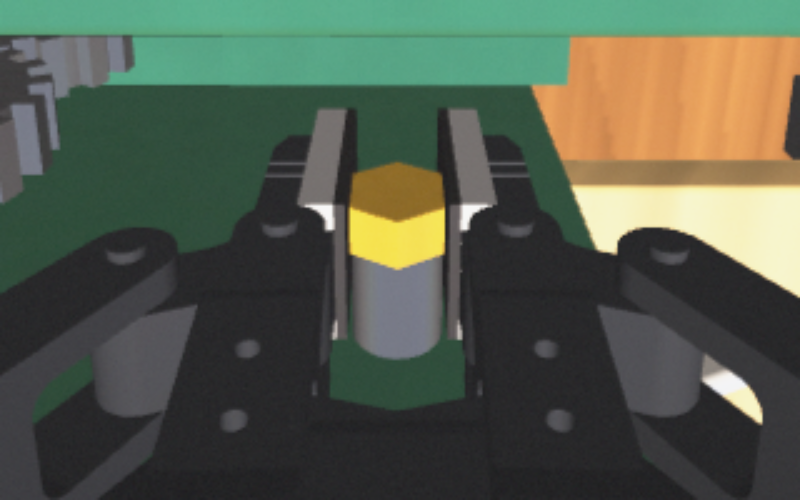

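The head now meets the sleeve, with no shank visible between them, and it has not slipped in the pads. I'll press a bit more to confirm the stop.

>>> {"op": "drive_tool", "data": {"increments": "0 0 0 0 0 0.001 0; 0 0 0 0 0 0.0015 0; 0 0 0 0 0 0.0015 0; 0 0 0 0 0 0.0015 0"}}

```text
clock: 6.8
tcp_pos: [0.557, 0.1776, 0.1474]
orientation: [0.511, 0.489, 0.512, -0.487]
wrist_force: [2.8, 7.3, 2.3]
finger_gap: 0.0147
```

```bash
python3 d.py 110 206 149
```

```text
t 6.8 tcp roller [108.3 205.5 147.4] gap 0.014681953084680729 F roller [3.1 7.2 2.3]
(array([ 0.0027, -0.0032, -0.0006]), array([-0.0016,  0.0017, -0.0005]))
```

>>> {"op": "drive_tool", "data": {"increments": "0 0 0.035 0 0.0007 0 0; 0 0 0.07 -0.0001 0.0014 0 0; 0 0 0.105 -0.0001 0.0022 0 0; 0 0 0.14 -0.0002 0.0029 0 0; 0 0 0.14 -0.0002 0.0029 0 0; 0 0 0.14 -0.0002 0.0029 0 0", "newtons": 80}}

```text
clock: 7.55
tcp_pos: [0.5599, 0.1777, 0.1476]
orientation: [0.544, 0.524, 0.477, -0.45]
wrist_force: [2.8, 6.9, 2.2]
finger_gap: 0.0153
```

```bash
python3 d.py 110 206 149
```

```text
t 7.55 tcp roller [111.1 205.4 147.6] gap 0.015252402836269784 F roller [3.1 6.8 2.2]
(array([ 0.0029, -0.0033, -0.1408]), array([-0.0015, -0.0009, -0.0006]))
```

>>> {"op": "drive_tool", "data": {"increments": "0 0 0.035 0 0.0007 0 0; 0 0 0.07 -0.0001 0.0014 0 0; 0 0 0.105 -0.0001 0.0022 0 0; 0 0 0.14 -0.0002 0.0029 0 0; 0 0 0.14 -0.0002 0.0029 0 0; 0 0 0.14 -0.0002 0.0029 0 0", "newtons": 80}}

```text
clock: 8.3
tcp_pos: [0.5627, 0.1779, 0.1482]
orientation: [0.574, 0.556, 0.439, -0.411]
wrist_force: [2.8, 7.4, 2.6]
finger_gap: 0.0148
```

```bash
python3 d.py 110 206 149; python3 - <<'E'
from h import *
from workcell import eyes
import cv2
p=np.load('p.npy')
w=cv2.resize(eyes.read_camera('wrist')[120:400,160:],None,fx=1.25,fy=1.25)
s=cv2.resize(eyes.read_camera('scene')[180:280,340:440],None,fx=4,fy=4,interpolation=2)
t=cv2.resize(eyes.read_camera('top')[140:210,240:310],None,fx=4,fy=4,interpolation=2)
c=np.zeros((590,800,3),np.uint8); c[:min(350,w.shape[0]),:400]=cv2.resize(w,(400,233))[:0] if 0 else 0
w=cv2.resize(w,(400,233)); c[:233,:400]=w; c[:400,400:]=s; c[240:520,:280]=t
cv2.imwrite('pics/f.png',c[:,:,::-1])
for a in(0,.2,.27,.34):
    th=-.405+a  # sin(.405)*155=61
    P=[110+155*np.cos(th),154,168+155*np.sin(th)]
    for n,o,k,off in(('scene',(340,180),4,(400,0)),('top',(240,140),4,(0,240))):
        print(a,n,((proj(eyes.camera_info(n),world(p,np.array(P)/1000))[0]-o)*k+off).round(0))
E
```

```text
t 8.3 tcp roller [114.  205.4 148.2] gap 0.014843584482882598 F roller [3.1 7.3 2.6]
(array([ 0.0031, -0.0035, -0.2808]), array([-0.0018, -0.0036, -0.0006]))
0 scene [524. 303.]
0 top [109. 299.]
0.2 scene [526. 277.]
0.2 top [104. 279.]
0.27 scene [527. 266.]
0.27 top [102. 274.]
0.34 scene [527. 254.]
0.34 top [100. 269.]
```

View pics/f.png

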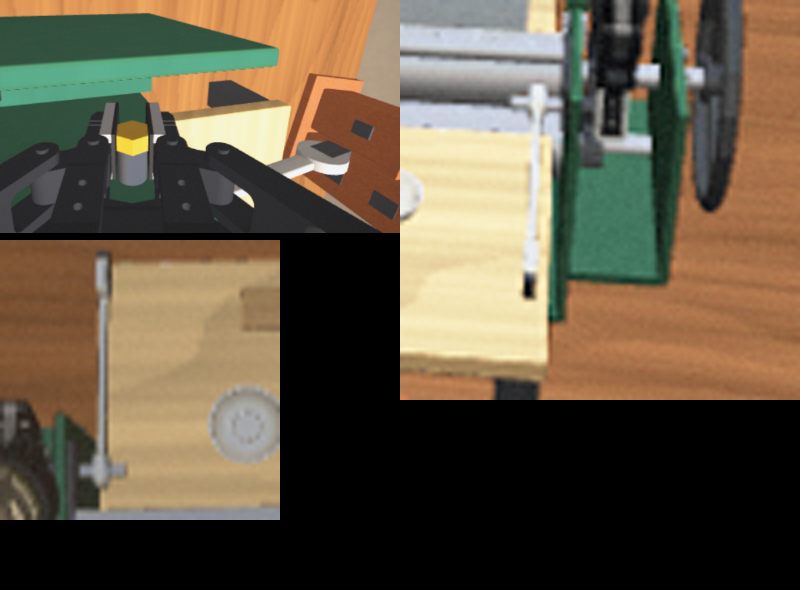

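The spanner is lifted. In the top crop its jaw end is centred at about (103,272), which matches the projection for roughly 0.28 rad. The scene crop agrees, and the head is still in the pads and against its sleeve. I'll let it settle briefly, check, then hand in.

>>> {"op": "drive_tool", "data": {"increments": "0 0 0 0 0 0 0; 0 0 0 0 0 0 0; 0 0 0 0 0 0 0; 0 0 0 0 0 0 0"}}

```text
clock: 8.95
tcp_pos: [0.5627, 0.1779, 0.1482]
orientation: [0.574, 0.556, 0.439, -0.411]
wrist_force: [1.4, 7.4, 3.0]
finger_gap: 0.0145
```

```bash
python3 d.py; python3 -c "
from workcell import job
print(job.hand_in())"
```

```text
t 8.95 tcp roller [114.  205.5 148.2] gap 0.014530014372918556 F roller [1.8 7.4 3. ]
the job is handed in; nothing more can be done
None
```

I gripped the bolt head at 80 N and drew it about 10 mm home, until the tool stopped against the sleeve with about 7 N of push. I then turned it 0.28 rad and handed the job in at 8.95 s, still holding it. The hand-in reports no verdict.

- **Spanner:** in the top and scene views its jaw end is where a lift of about 0.28 rad should put it. I estimate about 4 cm clear of the bed; I did not measure that height directly. The fingers were well away from the spanner.
- **Head:** the wrist view showed no shank between head and sleeve and no slip in the pads. The pose and wrist force (about 8 N) were steady at the end.
- **Other things:** the arm went near none of them. I did not measure their positions again at the end.
- **Disagreements:**
  - The tool position from my calibration was about 1.5 mm off along x from the direct wrist view; I trusted the view and centred the grip by it.
  - The finger opening read 14.5 to 15 mm on the 17 mm head. I put this down to the fingers giving a little, and the pictures show the head between the pads.

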